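# Screw the filler plug home in the steamer tank

## Robot

A 6-joint arm with a two-finger parallel gripper is mounted at the origin on the work surface. World frame = base frame: x ahead of the robot, y to its left, z up, the work surface at z = 0. Lengths are in m, angles in rad, forces in N, time in s.
With the tool pointing down it reaches from about 0.275 to 0.85 m from the base axis. Payload 5.2 kg.
Tool frame: the origin (TCP) lies midway between the tips of the shut fingers; the grasp point (between the pads) lies bot.tcp_to_grasp behind it (bot.tcp_to_grasp is the distance from the TCP to the grasp point, in m); z points along the fingers, y is the direction in which the jaws open and shut (so a half turn about z gives the same grasp; the last joint's range is limited). The gripper opens to 85 mm and grips with 20 to 120 N. Pads are 22 mm wide; open, the fingers measure 114 mm over their backs; the gripper's body (76 mm by 85 mm) begins 54 mm behind the grasp point. The pads swing forward as they close: fully open they stand 13 mm farther back than shut.
Start: joints at [0.937, 0.259, 1.535, -0, 1.348, -0.203], TCP at [0.23, 0.5, 0.231] pointing down, gripper open.
Joint ranges: [-3.14, 3.14], [-0.91, 2.08], [0.19, 2.58], [-1.22, 4.36], [0.22, 2.71], [-3.12, 3.12]. Speed limits (rad/s): [2.57, 2.57, 3.14, 3.14, 3.14, 3.14].

## Interface

Orientations are given as a unit quaternion [x, y, z, w].
In Python, from station import bot gives the robot as it stands.
- The arm moves only by the shell command python3 -m handwheel 'ROWS'. ROWS is JSON, a list of rows, each an object of numbers: "rx", "ry", "rz": the turn, a rotation vector about the tool's x, y, z in rad; "dx", "dy", "dz": the shift along the tool's x, y, z in m; "jaw": the finger opening in m, from 0 to 0.0854. In form: [{"rx": .., "ry": .., "rz": .., "dx": .., "dy": .., "dz": .., "jaw": ..}, ...]. A call has 1 to 10 rows; each row is the pose to reach, as a shift and turn from the pose commanded when the call began, along the tool's axes at that moment; what a row does not reach only later rows make up. A row lasts 1/10 s, in which the tool goes at most 50 mm and 8.59 degrees, less where a joint would pass 70% of its speed; a pose out of reach is approached as far as the arm can. A call with a gripper value outside its range is refused whole. The fingers move at their own pace and stop on an object; the grip force is fixed at half the most. Time passes only in rows, so rows that repeat a pose let the fingers close. It gives the time, the measured TCP pose, the force and the opening at its end, in the units of the state.
- bot.state(): the state, without advancing time (a new reading comes with each control period).
- bot.snapshot(name): name is "side" or "top" or "wrist"; returns the picture (420x560x3 uint8, blue, green, red); there is no depth.
- bot.calibration(name): a dict with "mtx" (3x3 intrinsics, pixels), "R" (3x3) and "t" (3): a world point X has camera coordinates R X + t. Camera axes: x right, y down, z forward; pixel columns grow to the right and rows downward; lengths in m; the calibration is good to about 2 mm. A picture is of the moment at which its call begins: read the wrist's pose just before it. calibration takes no time and is no camera call; for the wrist camera it gives the pose at the moment of the call.
- bot.job_done(): hands the job in, once; it reports no verdict.
The state is a dict: "time": time; "joint_positions": joint angles; "joint_velocities": joint speeds; "joint_efforts": joint torques, N m; "eef_pos": TCP position; "ee_rot": TCP orientation; "wrist_force": force on the tool from outside, world axes, zero at the start; "moment": the same for the moment, N m; "grip_width": opening from 0.0 (shut) to 1.0 (fully open).
Only numpy, scipy, OpenCV 4.12 (cv2) and the standard library are available. Lean on these libraries where they do the work, as an engineer would, in place of code of your own. Each camera call takes 0.05 s, during which the arm holds its last target. There are 200 camera calls.

## Task

Put the orange filler plug in the neck of the white steamer water tank: stand it upright in the mouth, turn it backwards (anticlockwise from above) under light downward pressure until you feel it drop into the start of the thread, then screw it clockwise until its flange is flush on the neck's rim, and let go. Do it gently: the neck sits in a soft rubber mount that must not be pushed hard down or twisted hard round, the plug must not go in askew or be tipped over, and the pan, the mould, the cups and the ladle are to be left where they are.

Things in the scene. Friction and masses are not known exactly. Their poses are not given: they have to be found in the camera images.
- plug: Orange plastic filler plug, 0.10 to 0.16 kg, 66 mm tall, loose, standing upright on the counter on its foot. Origin: centre of the foot's underside; z up along its axis; x along the white index mark on its top, which points over one of its three pins. Shank 39 mm in diameter, tapered to 31 mm over the lowest 9 mm; flange 62 mm in diameter from 32 to 36 mm above the foot.
- knob (a point): Middle of the plug's round fluted knob, on the axis, 51 mm above the foot. The knob is 36 mm in diameter and reaches from 36 mm (top of the flange) to 66 mm above the foot; grip it from above at any yaw; it may be let go and gripped afresh part way.
- pins (a point): Point on the plug's axis 12 mm above the foot, level with the lowest points of its three steel thread pins, which stick out sideways 120 degrees apart, are 5 mm thick and end 24.5 mm from the axis. Pins and threads are slippery.
- tank: Fixed white water tank, 180 x 160 mm, 70 mm tall, origin under its centre. The aluminium filler neck stands up from the middle of its top: 62 mm outside diameter, 52 mm bore, open at the top. The turn of the thread in the neck about the axis has nothing to do with the tank's yaw: it differs every time and must be found by feel.
- mouth (a point): Centre of the neck's flat rim, 114 mm above the counter, z up, as long as the neck is unloaded (all heights here sink with it when it is pushed down). With the plug home, the flange lies on this rim, the plug's foot is 32 mm below it and the pins meet stop posts that end the turning.
- thread_top (a point): On the neck's axis, 6 mm below the rim: top of three equal thread ledges (41 mm hole between them) and of the posts ending them. From its start each slopes down 5 mm over 91 degrees clockwise (from above) to a 10 degree wide stop post, then comes a 19 degree gap, then the next ledge. Pins lying on the ledges are blocked clockwise by the posts; anticlockwise they climb to the ledge's start.
- thread_in (a point): On the axis, 15.7 mm below the rim: floor of the three gaps, where pins land that drop off a ledge's start (plug's foot then 27.7 mm below the rim; while riding on ledges or posts 18 to 23 mm). Posts stop them from going on anticlockwise; if they hang up there, ease back a little. Clockwise they run under the ledges, down like ramps, about 90 to 100 degrees until it is home.
- neck_press (a joint): How far (m) the neck is pushed down in its soft rubber mount: 0 unloaded, 0.012 at the bottom; spring 1.2 N per mm. The weight of the released plug pushes it about 1 mm. It must stay under 0.009.
- neck_twist (a joint): How far (rad) the neck is twisted in its mount, positive clockwise seen from above: spring 1.5 N m per rad, ends at -0.4 and 0.4. It must stay within -0.3 to 0.3; about 0.15 is firm enough at the end.
- pan: Aluminium tamagoyaki pan, 120 x 150 x 32 mm, wooden handle 110 mm long towards its -x, origin under its centre. Leave alone.
- mould: Green plastic rice mould, 81 x 71 mm, 51 mm tall, origin under its centre. Leave alone.
- cups: Stack of three coloured silicone cups, 69 mm across, 48 mm tall, origin under its centre. Leave alone.
- ladle: Stainless ladle lying on the counter, origin under the middle of its 72 mm bowl, handle 230 mm long towards its -x. Leave alone.
There are look-alikes about, which are no part of the job. Of the things shaped like the plug, the orange one is meant.

How it is judged:
By the outcome, as a careful person would: the job done as asked, in the order asked, and still so for the second after the job is handed in, with the robot touching nothing.
It also fails if it takes over 70 s, if anything falls off the work surface, if the arm or the gripper's body presses on something with over 40 N, if the wrist force passes 120 N, or if a joint passes its speed limit or range.

## Working session

There is one attempt and no reset: what is moved stays moved. The work goes in short steps, Python scripts to look and compute and a shell command to move; the robot and the scene stay as the last step left them, time stands still between calls to the robot, and variables do not carry over. Pictures are saved under pics/ and viewed, about 8 in all and at most 12, crops included, and the job is handed in when it is done.

```bash
ls; mkdir -p pics
python3 - <<'E'
from station import bot
import cv2
s=bot.state();print(s, bot.tcp_to_grasp)
for n in("side","top"):
    im=bot.snapshot(n);cv2.imwrite(f"pics/{n}0.png",im)
    c=bot.calibration(n);print(n,c)
E
```

```text
pics
{'time': 0.0, 'joint_positions': array([ 9.37226035e-01,  2.59305935e-01,  1.53609401e+00, -4.21168973e-07,
        1.34800188e+00, -2.02770022e-01]), 'joint_velocities': array([-6.13576482e-04,  1.17468523e-03, -9.19861281e-05, -3.18032168e-04,
        8.26988809e-04, -7.24457344e-04]), 'joint_efforts': array([-1.72500102e-03, -4.46025288e+01, -2.90573984e+01, -5.61944453e-04,
        1.16856984e-02,  6.94984593e-06]), 'eef_pos': array([0.22932036, 0.49932525, 0.23049026]), 'ee_rot': array([ 2.13738200e-01,  9.76890559e-01, -8.26723686e-04, -3.67154419e-04]), 'wrist_force': array([-0.07952456,  0.28457193, -0.35045005]), 'moment': array([ 0.0083466 , -0.03231292,  0.0090169 ]), 'grip_width': 0.9986671892745669} 0.0187
side {'mtx': array([[422.01330929,   0.        , 272.5913395 ],
       [  0.        , 422.01330929, 202.70793873],
       [  0.        ,   0.        ,   1.        ]]), 'R': array([[ 0.88554709, -0.46427629, -0.01593366],
       [-0.32757974, -0.59976111, -0.73005351],
       [ 0.32939015,  0.6517163 , -0.68320421]]), 't': array([-0.4726614 ,  0.25967762,  0.96937734])}
top {'mtx': array([[407.22261996,   0.        , 283.50177931],
       [  0.        , 407.22261996, 204.92470723],
       [  0.        ,   0.        ,   1.        ]]), 'R': array([[ 0.01111422, -0.99984931,  0.01333561],
       [-0.98735175, -0.0130827 , -0.15800432],
       [ 0.15815498, -0.01141084, -0.98734837]]), 't': array([2.03277506e-04, 5.27346441e-01, 1.12181653e+00])}
```

View pics/top0.png

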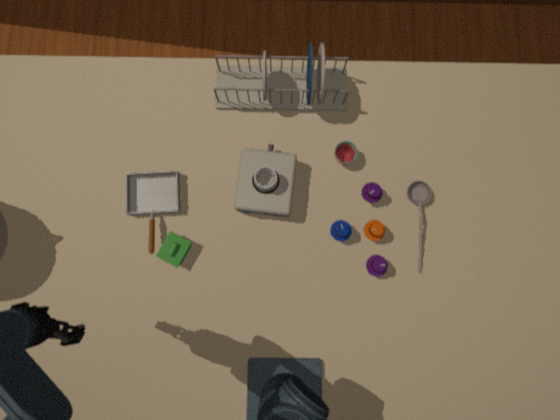

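View pics/side0.png

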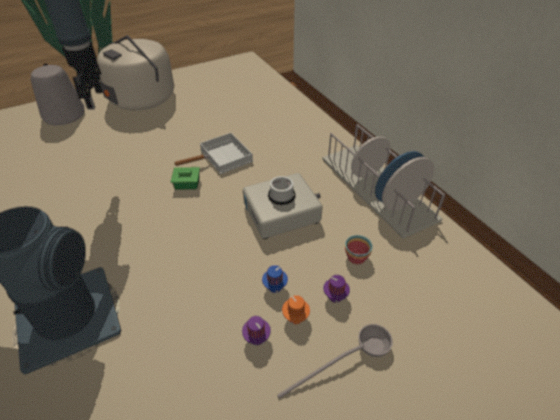

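The top view shows the orange plug at (375,231), with purple look-alikes at (373,192) and (377,266) and a blue one at (341,231). The neck is at (266,178). The side view shows the plug at (296,309) and the neck rim at (282,186).

```bash
cat > h.py <<'E'
import numpy as np, cv2
from scipy.spatial.transform import Rotation as Rn
from station import bot
def ray(c,uv,z):
    d=c["R"].T@np.linalg.inv(c["mtx"])@np.array([uv[0],uv[1],1.]); o=-c["R"].T@c["t"]
    return o+d*(z-o[2])/d[2]
def proj(c,X):
    p=c["mtx"]@(c["R"]@np.array(X)+c["t"]); return p[:2]/p[2]
def orange(im):
    h=cv2.cvtColor(im,cv2.COLOR_BGR2HSV); m=cv2.inRange(h,(6,140,90),(20,255,255))
    k=cv2.connectedComponentsWithStats(m); i=1+np.argmax(k[2][1:,4]); return (k[1]==i).astype(np.uint8)
def to_tool(P,s=None):   # shift in tool axes from measured TCP to world P
    s=s or bot.state(); return Rn.from_quat(s["ee_rot"]).inv().apply(np.array(P)-s["eef_pos"])
E
python3 - <<'E'
from h import *
for n in("side","top"):
    im=cv2.imread(f"pics/{n}0.png");c=bot.calibration(n)
    m=orange(im);cs=max(cv2.findContours(m,0,1)[0],key=cv2.contourArea)
    e=cv2.fitEllipse(cv2.convexHull(cs));print(n,m.sum(),e,ray(c,e[0],.034))
for n,uv in(("side",(282,184)),("top",(265.5,175))): print(n,"neck",ray(bot.calibration(n),uv,.114))
c=bot.calibration("top")
for nm,uv in(("p1",(373,191)),("p2",(377,265)),("blue",(341,230))):print(nm,ray(c,uv,.045))
c=bot.calibration("wrist");s=bot.state();R=Rn.from_quat(s["ee_rot"]).as_matrix()
print("cam in tool",R.T@(-c["R"].T@c["t"]-s["eef_pos"]),"\n",c["R"]@R, c["mtx"]); print(R)
E
```

```text
side 548 ((295.61669921875, 309.3837890625), (26.67947769165039, 26.858755111694336), 174.6187744140625) [ 0.4594386  -0.25253987  0.034     ]
top 4145 ((379.8958435058594, 64.71908569335938), (12.945383071899414, 303.0658264160156), 0.0) [ 0.96631213 -0.28318687  0.034     ]
side neck [0.59217224 0.05366329 0.114     ]
top neck [0.59719802 0.05713152 0.114     ]
p1 [ 0.57075252 -0.25014164  0.045     ]
p2 [ 0.36036779 -0.25635502  0.045     ]
blue [ 0.45716516 -0.15672321  0.045     ]
cam in tool [ 0.07032474  0.00049083 -0.14194895] 
 [[ 1.94518102e-04  9.99999441e-01 -1.03886195e-03]
 [-9.60414703e-01 -1.02582156e-04 -2.78574206e-01]
 [-2.78574157e-01  1.05192602e-03  9.60414146e-01]] [[373.83863929   0.         274.96555111]
 [  0.         373.83863929 202.59426754]
 [  0.           0.           1.        ]]
[[-9.08649394e-01  4.17558802e-01 -9.62425720e-04]
 [ 4.17559795e-01  9.08648444e-01 -1.35021804e-03]
 [ 3.10711207e-04 -1.62874509e-03 -9.99998625e-01]]
```

```bash
python3 -m handwheel '[{"dx":-0.04,"dy":-0.02},{"dx":-0.08,"dy":-0.04},{"dx":-0.12,"dy":-0.06},{"dx":-0.16,"dy":-0.08},{"dx":-0.2,"dy":-0.1},{"dx":-0.24,"dy":-0.12},{"dx":-0.28,"dy":-0.14},{"dx":-0.32,"dy":-0.16},{"dx":-0.36,"dy":-0.18},{"dx":-0.4,"dy":-0.2}]' && python3 -m handwheel '[{"dx":-0.04,"dy":-0.02},{"dx":-0.08,"dy":-0.035},{"dx":-0.11,"dy":-0.05},{"dx":-0.117,"dy":-0.05},{"dx":-0.117,"dy":-0.05},{"dx":-0.117,"dy":-0.05}]'
python3 - <<'E'
from h import *
s=bot.state();c=bot.calibration("wrist");im=bot.snapshot("wrist");cv2.imwrite("pics/w1.png",im)
print(s["eef_pos"],s["joint_velocities"].round(3),proj(c,[.595,.056,.114]),s["joint_positions"])
E
```

```text
[0.22937886 0.49936487 0.23056027] [-0.001 -0.001 -0.003 -0.    -0.001  0.001] [ 47.3086609  649.40988443] [ 9.37197390e-01  2.59276143e-01  1.53595950e+00 -2.43768422e-05
  1.34801496e+00 -2.02835634e-01]$[0]: bad value
```

View pics/w1.png

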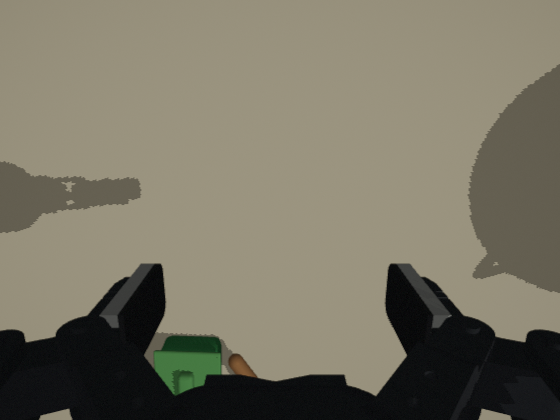

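The move was refused because every key must be given, so this picture only shows the start pose, with the fingers at rows 265 and below. I'll retry with full rows.

```bash
python3 -m handwheel '[{"rx":0,"ry":0,"rz":0,"dx":-0.04,"dy":-0.02,"dz":0,"jaw":0.085},{"rx":0,"ry":0,"rz":0,"dx":-0.08,"dy":-0.04,"dz":0,"jaw":0.085},{"rx":0,"ry":0,"rz":0,"dx":-0.12,"dy":-0.06,"dz":0,"jaw":0.085},{"rx":0,"ry":0,"rz":0,"dx":-0.16,"dy":-0.08,"dz":0,"jaw":0.085},{"rx":0,"ry":0,"rz":0,"dx":-0.2,"dy":-0.1,"dz":0,"jaw":0.085},{"rx":0,"ry":0,"rz":0,"dx":-0.24,"dy":-0.12,"dz":0,"jaw":0.085},{"rx":0,"ry":0,"rz":0,"dx":-0.28,"dy":-0.14,"dz":0,"jaw":0.085},{"rx":0,"ry":0,"rz":0,"dx":-0.32,"dy":-0.16,"dz":0,"jaw":0.085},{"rx":0,"ry":0,"rz":0,"dx":-0.36,"dy":-0.18,"dz":0,"jaw":0.085},{"rx":0,"ry":0,"rz":0,"dx":-0.4,"dy":-0.2,"dz":0,"jaw":0.085}]' && python3 -m handwheel '[{"rx":0,"ry":0,"rz":0,"dx":-0.04,"dy":-0.02,"dz":0,"jaw":0.085},{"rx":0,"ry":0,"rz":0,"dx":-0.08,"dy":-0.035,"dz":0,"jaw":0.085},{"rx":0,"ry":0,"rz":0,"dx":-0.11,"dy":-0.05,"dz":0,"jaw":0.085},{"rx":0,"ry":0,"rz":0,"dx":-0.117,"dy":-0.05,"dz":0,"jaw":0.085},{"rx":0,"ry":0,"rz":0,"dx":-0.117,"dy":-0.05,"dz":0,"jaw":0.085},{"rx":0,"ry":0,"rz":0,"dx":-0.117,"dy":-0.05,"dz":0,"jaw":0.085}]'
python3 - <<'E'
from h import *
s=bot.state();c=bot.calibration("wrist");im=bot.snapshot("wrist");cv2.imwrite("pics/w2.png",im)
print(s["eef_pos"],s["joint_velocities"].round(3),proj(c,[.595,.056,.114]),s["joint_positions"])
np.savez("neck.npz",**c)
E
```

```text
time: 1.15
eef_pos: [0.5103, 0.1494, 0.2311]
ee_rot: [0.214, 0.977, 0.0, -0.0]
wrist_force: [0.4, 1.2, -0.0]
grip_width: 0.995
time: 1.75
eef_pos: [0.5942, 0.0576, 0.2309]
ee_rot: [0.214, 0.977, 0.0, -0.001]
wrist_force: [-0.5, 0.0, -0.3]
grip_width: 0.993
[0.59417556 0.05759057 0.23091086] [ 0.017 -0.014  0.006 -0.002 -0.001 -0.   ] [272.36769391 198.32994656] [-9.03601234e-02  3.44045039e-01  1.41704869e+00  4.95424641e-04
  1.38197282e+00 -1.23092861e+00]
```

View pics/w2.png

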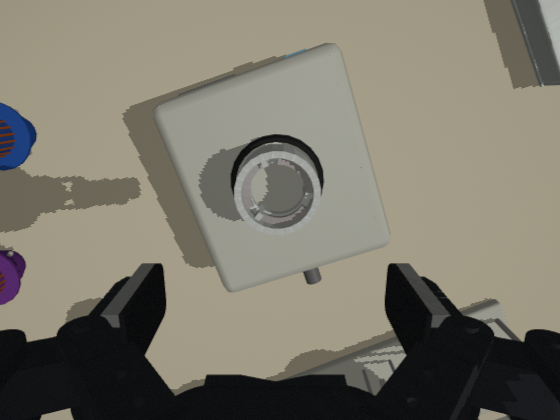

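The wrist view shows the neck rim ring centred near (278,192), radius about 44 px, with the stop posts visible inside.

```bash
cat >> h.py <<'E'
def circ(c,im,z,g,r,tol=2e-3):   # circle fit of Canny edges on plane z, near radius r
    v,u=np.nonzero(cv2.Canny(cv2.GaussianBlur(im,(3,3),0),40,100))
    P=np.array([ray(c,(a,b),z)[:2] for a,b in zip(u,v)]);g=np.array(g,float);R=r
    for k in range(15):
        t=max(tol,5e-3/(k+1)); q=P[abs(np.hypot(*(P-g).T)-r)<t]
        s=np.linalg.lstsq(np.c_[2*q,np.ones(len(q))],(q**2).sum(1),rcond=None)[0]
        g=s[:2];R=np.sqrt(s[2]+g@g)
    a=np.unique(np.degrees(np.arctan2(*(q-g).T)).astype(int)//10); return g,R,len(q),len(a)
E
python3 - <<'E'
from h import *
c=dict(np.load("neck.npz"));im=cv2.imread("pics/w2.png")
g0=ray(c,(278,192),.114)[:2];print(g0)
for r in(.031,.026):
  for tol in(.001,.002): print(r,circ(c,im,.114,g0,r,tol))
print("to plug view",to_tool([.458,-.253,.183]))
E
```

```text
[0.59241615 0.0616269 ]
0.031 (array([0.58817311, 0.0626191 ]), np.float64(0.031042685330954962), 229, 29)
0.031 (array([0.58823182, 0.06276703]), np.float64(0.030913479951598904), 321, 35)
0.026 (array([0.59346408, 0.06032495]), np.float64(0.025988964821822735), 268, 36)
0.026 (array([0.59351254, 0.06019584]), np.float64(0.02593066543655695), 293, 36)
to plug view [-0.00586927 -0.33932337  0.04816851]
```

```bash
python3 -m handwheel '[{"rx":0,"ry":0,"rz":0,"dx":0,"dy":-0.045,"dz":0,"jaw":0.085},{"rx":0,"ry":0,"rz":0,"dx":0,"dy":-0.09,"dz":0,"jaw":0.085},{"rx":0,"ry":0,"rz":0,"dx":-0.002,"dy":-0.135,"dz":0,"jaw":0.085},{"rx":0,"ry":0,"rz":0,"dx":-0.003,"dy":-0.18,"dz":0.01,"jaw":0.08},{"rx":0,"ry":0,"rz":0,"dx":-0.004,"dy":-0.225,"dz":0.02,"jaw":0.075},{"rx":0,"ry":0,"rz":0,"dx":-0.005,"dy":-0.27,"dz":0.03,"jaw":0.07},{"rx":0,"ry":0,"rz":0,"dx":-0.006,"dy":-0.31,"dz":0.04,"jaw":0.07},{"rx":0,"ry":0,"rz":0,"dx":-0.006,"dy":-0.335,"dz":0.048,"jaw":0.07},{"rx":0,"ry":0,"rz":0,"dx":-0.006,"dy":-0.339,"dz":0.048,"jaw":0.07},{"rx":0,"ry":0,"rz":0,"dx":-0.006,"dy":-0.339,"dz":0.048,"jaw":0.07}]'
python3 - <<'E'
from h import *
s=bot.state();c=bot.calibration("wrist");im=bot.snapshot("wrist");cv2.imwrite("pics/w3.png",im)
np.savez("plug.npz",**c)
print(s["eef_pos"],s["joint_velocities"].round(3),s["joint_positions"])
cs=max(cv2.findContours(orange(im),0,1)[0],key=cv2.contourArea)
e=cv2.fitEllipse(cv2.convexHull(cs));print(e);g=ray(c,e[0],.036)[:2];print("hull",g)
print("flange",circ(c,im,.036,g,.031),"knob top",circ(c,im,.066,g,.018,.0015))
E
```

```text
time: 2.8
eef_pos: [0.4587, -0.2531, 0.1836]
ee_rot: [0.214, 0.977, 0.0, 0.0]
wrist_force: [0.5, -0.0, -0.5]
grip_width: 0.824
[ 0.45873093 -0.2530646   0.18359537] [ 0.031 -0.006 -0.01   0.008  0.003  0.009] [-7.17542568e-01  2.49908413e-01  1.66855212e+00  5.00892547e-04
  1.22329061e+00 -1.85731262e+00]
((276.8218688964844, 185.91317749023438), (74.54948425292969, 75.83296966552734), 87.43907928466797)
hull [ 0.45957384 -0.25084396]
flange (array([ 0.46038266, -0.25110528]), np.float64(0.030584319585811783), 277, 36) knob top (array([ 0.46200417, -0.25075343]), np.float64(0.018454687401145593), 141, 30)
```

View pics/w3.png

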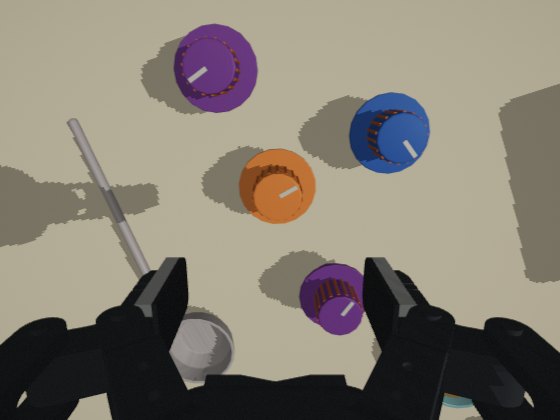

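The orange plug is at (277,186), hull radius about 38 px. Its index mark points up and to the right. Both finger lanes are clear of the blue and purple look-alikes. I'll go down to a TCP height of 0.040.

```bash
python3 -m handwheel '[{"rx":0,"ry":0,"rz":0,"dx":-0.001,"dy":0.0025,"dz":0.02,"jaw":0.065},{"rx":0,"ry":0,"rz":0,"dx":-0.001,"dy":0.0025,"dz":0.05,"jaw":0.065},{"rx":0,"ry":0,"rz":0,"dx":-0.001,"dy":0.0025,"dz":0.08,"jaw":0.065},{"rx":0,"ry":0,"rz":0,"dx":-0.001,"dy":0.0025,"dz":0.105,"jaw":0.065},{"rx":0,"ry":0,"rz":0,"dx":-0.001,"dy":0.0025,"dz":0.125,"jaw":0.065},{"rx":0,"ry":0,"rz":0,"dx":-0.001,"dy":0.0025,"dz":0.137,"jaw":0.065},{"rx":0,"ry":0,"rz":0,"dx":-0.001,"dy":0.0025,"dz":0.143,"jaw":0.065},{"rx":0,"ry":0,"rz":0,"dx":-0.001,"dy":0.0025,"dz":0.143,"jaw":0.065},{"rx":0,"ry":0,"rz":0,"dx":-0.001,"dy":0.0025,"dz":0.143,"jaw":0.05},{"rx":0,"ry":0,"rz":0,"dx":-0.001,"dy":0.0025,"dz":0.143,"jaw":0.045}]'
python3 - <<'E'
from h import *
s=bot.state();c=bot.calibration("wrist");im=bot.snapshot("wrist");cv2.imwrite("pics/w4.png",im)
print(s["eef_pos"],s["wrist_force"])
E
```

```text
time: 3.85
eef_pos: [0.4616, -0.2524, 0.0414]
ee_rot: [0.214, 0.977, -0.0, 0.001]
wrist_force: [0.3, 0.4, 0.8]
grip_width: 0.525
[ 0.46157366 -0.25241346  0.04136373] [0.33861971 0.37977567 0.79308327]
```

View pics/w4.png

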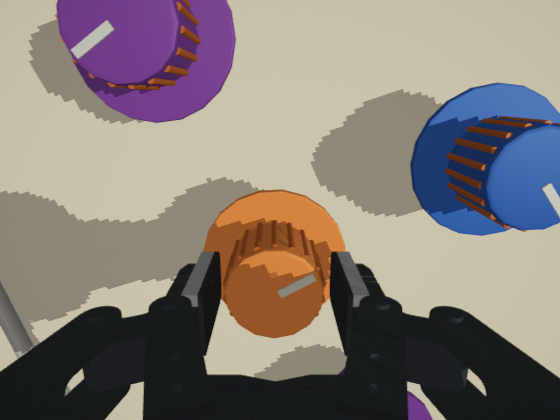

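The knob is centred between the pads (213 to 336, knob at about 275). Closing.

```bash
python3 -m handwheel '[{"rx":0,"ry":0,"rz":0,"dx":0,"dy":0,"dz":0,"jaw":0.04},{"rx":0,"ry":0,"rz":0,"dx":0,"dy":0,"dz":0,"jaw":0.02},{"rx":0,"ry":0,"rz":0,"dx":0,"dy":0,"dz":0,"jaw":0.0},{"rx":0,"ry":0,"rz":0,"dx":0,"dy":0,"dz":0,"jaw":0.0},{"rx":0,"ry":0,"rz":0,"dx":0,"dy":0,"dz":0,"jaw":0.0}]'
python3 - <<'E'
from h import *
s=bot.state();c=bot.calibration("wrist");im=bot.snapshot("wrist");cv2.imwrite("pics/w5.png",im)
print(s["eef_pos"],s["wrist_force"],s["moment"],s["joint_positions"])
g=ray(c,(276,260),.066)[:2]; gf=s["eef_pos"][:2]
for nm,z,r,t in(("top",.066,.018,.0015),("flange",.036,.031,.0015)):
    p=circ(c,im,z,gf,r,t);print(nm,p,to_tool([*p[0],z],s)*1e3)
for nm in("side","top"):
    cv2.imwrite(f"pics/{nm}5.png",bot.snapshot(nm))
E
```

```text
time: 4.4
eef_pos: [0.4612, -0.2524, 0.0411]
ee_rot: [0.214, 0.977, -0.0, 0.001]
wrist_force: [-1.1, 0.3, 6.2]
grip_width: 0.398
[ 0.46121995 -0.25241208  0.0411377 ] [-1.06853457  0.31955624  6.16713323] [ 0.16111031  0.13864718 -0.0135704 ] [-7.13064059e-01  4.22692718e-01  1.82509464e+00 -2.03899473e-05
  8.92436744e-01 -1.85285834e+00]
top (array([ 0.45870206, -0.25046458]), np.float64(0.018008770944388665), 370, 35) [  3.06866157   0.70765442 -24.86662108]
flange (array([ 0.46028092, -0.25123096]), np.float64(0.030916947676968502), 398, 29) [1.35331462 0.68284945 5.13566403]
```

```bash
python3 -m handwheel '[{"rx":0,"ry":0,"rz":0,"dx":0,"dy":0,"dz":-0.005,"jaw":0.0},{"rx":0,"ry":0,"rz":0,"dx":0,"dy":0,"dz":-0.03,"jaw":0.0},{"rx":0,"ry":0,"rz":0,"dx":0,"dy":0,"dz":-0.07,"jaw":0.0},{"rx":0,"ry":0,"rz":0,"dx":0,"dy":0,"dz":-0.115,"jaw":0.0},{"rx":0,"ry":0,"rz":0,"dx":0,"dy":0,"dz":-0.15,"jaw":0.0},{"rx":0,"ry":0,"rz":0,"dx":0,"dy":0,"dz":-0.16,"jaw":0.0},{"rx":0,"ry":0,"rz":0,"dx":0,"dy":0,"dz":-0.16,"jaw":0.0},{"rx":0,"ry":0,"rz":0,"dx":0,"dy":0,"dz":-0.16,"jaw":0.0}]'
python3 - <<'E'
from h import *
s=bot.state();c=bot.calibration("wrist");im=bot.snapshot("wrist");cv2.imwrite("pics/w6.png",im)
np.savez("held.npz",**c);z0=s["eef_pos"][2]-.0411
print(s["eef_pos"],s["wrist_force"],s["moment"],s["joint_positions"])
for nm,z,r,t in(("top",.066,.018,.0015),("flange",.036,.031,.0015)):
    p=circ(c,im,z0+z,s["eef_pos"][:2],r,t);print(nm,p,to_tool([*p[0],z+z0],s)*1e3)
a=bot.snapshot("side");t=bot.snapshot("top")
for nm,i in(("side",a),("top",t)):cv2.imwrite(f"pics/{nm}6.png",i)
p=proj(bot.calibration("side"),s["eef_pos"]).astype(int);print(p)
A=cv2.resize(im[180:420,130:430],(500,400),interpolation=2)
x=max(p[0]-35,0);y=max(p[1]-35,0);B=cv2.resize(a[y:y+80,x:x+60],(300,400),interpolation=2)
cv2.imwrite("pics/held.png",np.hstack([A,B]))
E
```

```text
time: 5.35
eef_pos: [0.46, -0.2513, 0.1987]
ee_rot: [0.214, 0.977, 0.001, -0.001]
wrist_force: [0.6, -0.7, -2.3]
grip_width: 0.395
[ 0.45999423 -0.25131534  0.19870288] [ 0.58410023 -0.72835594 -2.33462114] [-0.01390078  0.03188571 -0.00234209] [-7.13000106e-01  2.38857606e-01  1.64393145e+00 -3.16088630e-05
  1.26153593e+00 -1.85288963e+00]
top (array([ 0.45755906, -0.24947824]), np.float64(0.01793578795928761), 375, 36) [  3.04544085   0.67025596 -24.89158475]
flange (array([ 0.45900274, -0.25012292]), np.float64(0.030901973729395023), 385, 28) [1.38548129 0.6655559  5.1041536 ]
[297 261]
```

View pics/held.png

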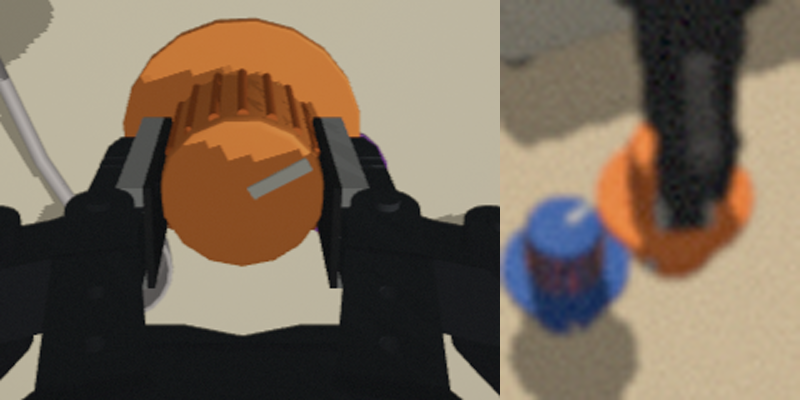

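The crop shows the plug held roughly upright with the pads on the knob sides. The knob top and flange fits differ by 1.7 mm in tool x. I'll check whether the same offset was there before gripping (w4), when the plug was certainly upright.

Run:
```python
from h import *
c5=dict(np.load("held.npz"));R=c5["R"]
# camera in tool is fixed: shift held camera (TCP .1987) to w4 pose (.45,..)
o=-R.T@c5["t"]
def cam(d): return dict(mtx=c5["mtx"],R=R,t=-R@(o+d))
e6=np.array([.45999,-.25132,.19870])
RT=np.array([[-.90865,.41756],[.41756,.90865]])
for f,e in(("w4",[.46157,-.25241,.04136]),("w3",[.45873,-.25306,.1836])):
    c=cam(np.array(e)-e6);im=cv2.imread(f"pics/{f}.png")
    for nm,z,r in(("top",.066,.018),("flange",.036,.031)):
      for t in(.001,.0015):
        p=circ(c,im,z,[.460,-.251],r,t);print(f,nm,p[0],p[1:],"tool",RT.T@(p[0]-np.array(e[:2]))*1e3)
```

```text
w4 top [ 0.45847796 -0.25086491] (np.float64(0.018095040991925996), 348, 35) tool [3.45474858 0.11283731]
w4 top [ 0.45854771 -0.25061111] (np.float64(0.018108023754987667), 430, 35) tool [3.49734359 0.37257404]
w4 flange [ 0.45977117 -0.25111444] (np.float64(0.030728292897585503), 351, 25) tool [2.17547801 0.42609415]
w4 flange [ 0.45999612 -0.25117473] (np.float64(0.03087171320026532), 398, 28) tool [1.94590593 0.46523551]
w3 top [ 0.46152494 -0.2506131 ] (np.float64(0.018268816922018274), 110, 26) tool [-1.51789908  3.39043091]
w3 top [ 0.46174108 -0.25065532] (np.float64(0.018409286311747604), 140, 30) tool [-1.7319209   3.44232384]
w3 flange [ 0.46006981 -0.2509113 ] (np.float64(0.03059372098035118), 262, 36) tool [-0.32020756  2.51187187]
w3 flange [ 0.46007622 -0.25090039] (np.float64(0.030576754746780423), 275, 36) tool [-0.32147568  2.5244578 ]
```

The same offset was there before gripping, so it is calibration bias, not tilt. The plug sits about +1.5 mm in tool x from the TCP. Next I carry it over the neck and turn 90° clockwise to get wrist range.

```bash
python3 -m handwheel '[{"rx":0,"ry":0,"rz":0.12,"dx":0.001,"dy":0.03,"dz":-0.02,"jaw":0.0},{"rx":0,"ry":0,"rz":0.26,"dx":0.002,"dy":0.065,"dz":-0.04,"jaw":0.0},{"rx":0,"ry":0,"rz":0.4,"dx":0.003,"dy":0.1,"dz":-0.04,"jaw":0.0},{"rx":0,"ry":0,"rz":0.54,"dx":0.004,"dy":0.135,"dz":-0.04,"jaw":0.0},{"rx":0,"ry":0,"rz":0.68,"dx":0.005,"dy":0.17,"dz":-0.04,"jaw":0.0},{"rx":0,"ry":0,"rz":0.82,"dx":0.006,"dy":0.205,"dz":-0.04,"jaw":0.0},{"rx":0,"ry":0,"rz":0.96,"dx":0.007,"dy":0.24,"dz":-0.04,"jaw":0.0},{"rx":0,"ry":0,"rz":1.1,"dx":0.008,"dy":0.275,"dz":-0.04,"jaw":0.0},{"rx":0,"ry":0,"rz":1.24,"dx":0.009,"dy":0.31,"dz":-0.04,"jaw":0.0},{"rx":0,"ry":0,"rz":1.37,"dx":0.0093,"dy":0.3366,"dz":-0.04,"jaw":0.0}]' && python3 -m handwheel '[{"rx":0,"ry":0,"rz":0.12,"dx":0,"dy":0,"dz":0,"jaw":0.0},{"rx":0,"ry":0,"rz":0.2,"dx":0,"dy":0,"dz":0,"jaw":0.0},{"rx":0,"ry":0,"rz":0.2,"dx":0,"dy":0,"dz":0,"jaw":0.0},{"rx":0,"ry":0,"rz":0.2,"dx":0,"dy":0,"dz":0,"jaw":0.0}]'
python3 - <<'E'
from h import *
s=bot.state()
print(s["eef_pos"],s["wrist_force"],s["joint_positions"][5],Rn.from_quat(s["ee_rot"]).as_matrix().round(4))
print("to hover, foot 4mm above rim",to_tool([.5921,.0584,.114+.0411+.004]))
E
```

```text
time: 6.5
eef_pos: [0.5929, 0.0599, 0.2384]
ee_rot: [0.785, 0.619, -0.001, -0.001]
wrist_force: [-0.4, -0.5, -1.2]
grip_width: 0.404
time: 6.9
eef_pos: [0.5926, 0.0577, 0.2391]
ee_rot: [0.841, 0.541, -0.001, -0.001]
wrist_force: [0.4, -0.9, -1.2]
grip_width: 0.403
[0.59255552 0.05774142 0.2390897 ] [ 0.40366061 -0.91513677 -1.18865031] 0.3378218930079219 [[ 4.149e-01  9.099e-01 -2.200e-03]
 [ 9.099e-01 -4.149e-01  2.000e-04]
 [-7.000e-04 -2.000e-03 -1.000e+00]]
to hover, foot 4mm above rim [ 0.00047005 -0.00052501  0.0799906 ]
```

```bash
python3 -m handwheel '[{"rx":0,"ry":0,"rz":0,"dx":0,"dy":0,"dz":0.025,"jaw":0.0},{"rx":0,"ry":0,"rz":0,"dx":0,"dy":0,"dz":0.05,"jaw":0.0},{"rx":0,"ry":0,"rz":0,"dx":0,"dy":0,"dz":0.07,"jaw":0.0},{"rx":0,"ry":0,"rz":0,"dx":0.0005,"dy":-0.0005,"dz":0.08,"jaw":0.0},{"rx":0,"ry":0,"rz":0,"dx":0.0005,"dy":-0.0005,"dz":0.08,"jaw":0.0},{"rx":0,"ry":0,"rz":0,"dx":0.0005,"dy":-0.0005,"dz":0.08,"jaw":0.0}]'
python3 - <<'E'
from h import *
s=bot.state();print(s["eef_pos"],s["wrist_force"],s["moment"])
out=[]
for n in("side","top"):
    im=bot.snapshot(n);cv2.imwrite(f"pics/{n}7.png",im)
    p=proj(bot.calibration(n),[.5927,.0598,.12]).astype(int);print(n,p)
    out.append(cv2.resize(im[p[1]-30:p[1]+30,p[0]-30:p[0]+30],(400,400),interpolation=2))
cv2.imwrite("pics/hover.png",np.hstack(out))
E
```

```text
time: 7.5
eef_pos: [0.5932, 0.0583, 0.1609]
ee_rot: [0.842, 0.54, 0.0, 0.0]
wrist_force: [0.3, 0.6, -0.9]
grip_width: 0.399
[0.59319647 0.05826941 0.16094677] [ 0.34808467  0.59991331 -0.87726064] [-0.00750649  0.05736879  0.03277932]
side [281 180]
top [264 176]
```

View pics/hover.png

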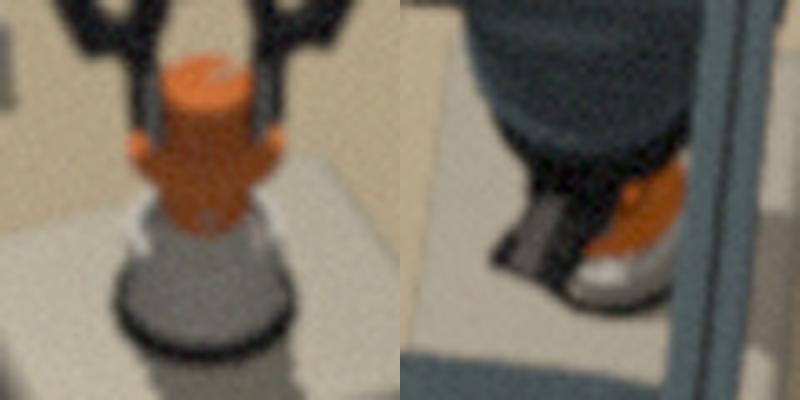

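Side view: the plug axis (about 205) lines up with the neck (about 207), upright. Going in slowly.

```bash
python3 -m handwheel '[{"rx":0,"ry":0,"rz":0,"dx":0,"dy":0,"dz":0.006,"jaw":0.0},{"rx":0,"ry":0,"rz":0,"dx":0,"dy":0,"dz":0.012,"jaw":0.0},{"rx":0,"ry":0,"rz":0,"dx":0,"dy":0,"dz":0.0155,"jaw":0.0},{"rx":0,"ry":0,"rz":0,"dx":0,"dy":0,"dz":0.0155,"jaw":0.0},{"rx":0,"ry":0,"rz":0,"dx":0,"dy":0,"dz":0.0155,"jaw":0.0}]' && python3 -m handwheel '[{"rx":0,"ry":0,"rz":0,"dx":0,"dy":0,"dz":0.001,"jaw":0.0},{"rx":0,"ry":0,"rz":0,"dx":0,"dy":0,"dz":0.002,"jaw":0.0},{"rx":0,"ry":0,"rz":0,"dx":0,"dy":0,"dz":0.003,"jaw":0.0},{"rx":0,"ry":0,"rz":0,"dx":0,"dy":0,"dz":0.004,"jaw":0.0},{"rx":0,"ry":0,"rz":0,"dx":0,"dy":0,"dz":0.004,"jaw":0.0},{"rx":0,"ry":0,"rz":0,"dx":0,"dy":0,"dz":0.004,"jaw":0.0}]'; python3 -c "
from station import bot;s=bot.state();print(s['eef_pos'],s['wrist_force'],s['moment'],s['joint_positions'][5])"
```

```text
time: 8.1
eef_pos: [0.5926, 0.0585, 0.1446]
ee_rot: [0.842, 0.54, -0.0, -0.0]
wrist_force: [0.5, -0.0, -1.0]
grip_width: 0.4
time: 8.7
eef_pos: [0.5927, 0.0584, 0.1408]
ee_rot: [0.842, 0.54, -0.0, -0.0]
wrist_force: [-0.4, -0.4, -0.9]
grip_width: 0.397
[0.59272503 0.05842174 0.14078889] [-0.36177176 -0.41087762 -0.85892128] [0.0307869  0.00795346 0.04245967] 0.3411641096419537
```

Depth is 14.3 mm with no force, so the pins are inside the bore. Continuing down.

```bash
python3 -m handwheel '[{"rx":0,"ry":0,"rz":0,"dx":0,"dy":0,"dz":0.001,"jaw":0.0},{"rx":0,"ry":0,"rz":0,"dx":0,"dy":0,"dz":0.002,"jaw":0.0},{"rx":0,"ry":0,"rz":0,"dx":0,"dy":0,"dz":0.003,"jaw":0.0},{"rx":0,"ry":0,"rz":0,"dx":0,"dy":0,"dz":0.0042,"jaw":0.0},{"rx":0,"ry":0,"rz":0,"dx":0,"dy":0,"dz":0.0042,"jaw":0.0},{"rx":0,"ry":0,"rz":0,"dx":0,"dy":0,"dz":0.0042,"jaw":0.0}]' && python3 -m handwheel '[{"rx":0,"ry":0,"rz":0,"dx":0,"dy":0,"dz":0.001,"jaw":0.0},{"rx":0,"ry":0,"rz":0,"dx":0,"dy":0,"dz":0.002,"jaw":0.0},{"rx":0,"ry":0,"rz":0,"dx":0,"dy":0,"dz":0.002,"jaw":0.0},{"rx":0,"ry":0,"rz":0,"dx":0,"dy":0,"dz":0.002,"jaw":0.0}]'; python3 -c "
from station import bot;s=bot.state();print(s['eef_pos'],s['wrist_force'],s['moment'],s['joint_positions'][5])"
```

```text
time: 9.3
eef_pos: [0.5927, 0.0584, 0.1365]
ee_rot: [0.842, 0.54, -0.0, -0.0]
wrist_force: [-0.5, 0.3, -0.5]
grip_width: 0.403
time: 9.7
eef_pos: [0.5928, 0.0584, 0.1347]
ee_rot: [0.842, 0.54, 0.0, 0.0]
wrist_force: [0.0, 0.5, -0.9]
grip_width: 0.401
[0.59281762 0.05840965 0.13473639] [ 0.03732101  0.50920256 -0.91283696] [ 0.03893907 -0.04114442 -0.06286928] 0.3411363543824463
```

```bash
for i in 1 ; do python3 -m handwheel '[{"rx":0,"ry":0,"rz":0,"dx":0,"dy":0,"dz":0.001,"jaw":0.0},{"rx":0,"ry":0,"rz":0,"dx":0,"dy":0,"dz":0.0015,"jaw":0.0},{"rx":0,"ry":0,"rz":0,"dx":0,"dy":0,"dz":0.0015,"jaw":0.0}]';  python3 -m handwheel '[{"rx":0,"ry":0,"rz":0,"dx":0,"dy":0,"dz":0.001,"jaw":0.0},{"rx":0,"ry":0,"rz":0,"dx":0,"dy":0,"dz":0.0015,"jaw":0.0},{"rx":0,"ry":0,"rz":0,"dx":0,"dy":0,"dz":0.0015,"jaw":0.0}]'; done; python3 -c "
from station import bot;s=bot.state();print(s['eef_pos'],s['wrist_force'],s['moment'],s['joint_positions'][5])"
```

```text
time: 10.0
eef_pos: [0.5929, 0.0584, 0.1333]
ee_rot: [0.842, 0.54, 0.0, 0.0]
wrist_force: [0.1, -0.6, 0.5]
grip_width: 0.402
time: 10.3
eef_pos: [0.5929, 0.0584, 0.1318]
ee_rot: [0.842, 0.54, 0.0, 0.0]
wrist_force: [0.0, 0.6, 2.7]
grip_width: 0.402
[0.59290132 0.05840735 0.13179729] [0.02513386 0.55104376 2.71535838] [0.00271311 0.07039375 0.02160728] 0.34112557968975643
```

First contact came near TCP z 0.134, and the upward force is now about 3.6 N, so the pins are riding on the ledges (depth about 20 to 21 mm). Now I turn anticlockwise about the plug axis in 15° steps, easing up with the ledge slope.

```bash
python3 -m handwheel '[{"rx":0,"ry":0,"rz":-0.09,"dx":0,"dy":0.00013,"dz":-0.0002,"jaw":0.0},{"rx":0,"ry":0,"rz":-0.18,"dx":0,"dy":0.00027,"dz":-0.0005,"jaw":0.0},{"rx":0,"ry":0,"rz":-0.26,"dx":0.00005,"dy":0.0004,"dz":-0.0008,"jaw":0.0},{"rx":0,"ry":0,"rz":-0.26,"dx":0.00005,"dy":0.0004,"dz":-0.0008,"jaw":0.0}]'; python3 -c "
from station import bot;s=bot.state();print(s['eef_pos'],s['wrist_force'],s['moment'],s['joint_positions'][5])"
```

```text
time: 10.7
eef_pos: [0.5933, 0.0582, 0.1327]
ee_rot: [0.764, 0.645, 0.0, 0.0]
wrist_force: [0.1, 0.3, 3.8]
grip_width: 0.401
[0.59328923 0.05822561 0.13266753] [0.06408148 0.32429281 3.84323903] [-0.06504947  0.05187964  0.00021155] 0.08033216506897267
```

```bash
python3 -m handwheel '[{"rx":0,"ry":0,"rz":-0.07,"dx":0,"dy":0.0001,"dz":-0.0002,"jaw":0.0},{"rx":0,"ry":0,"rz":-0.14,"dx":0,"dy":0.0002,"dz":-0.0005,"jaw":0.0},{"rx":0,"ry":0,"rz":-0.14,"dx":0,"dy":0.0002,"dz":-0.0005,"jaw":0.0}]'; python3 -c "
from station import bot;s=bot.state();print(s['eef_pos'],s['wrist_force'],s['moment'],s['joint_positions'][5])"
```

```text
time: 11.0
eef_pos: [0.5934, 0.0582, 0.1331]
ee_rot: [0.718, 0.696, 0.0, 0.0]
wrist_force: [-0.2, -0.3, 2.9]
grip_width: 0.406
[0.59344348 0.05820699 0.13307186] [-0.216533   -0.31704395  2.93172898] [0.0048201  0.04196488 0.01996894] -0.05764547856668214
```

```bash
python3 -m handwheel '[{"rx":0,"ry":0,"rz":-0.06,"dx":0,"dy":0.0001,"dz":-0.0001,"jaw":0.0},{"rx":0,"ry":0,"rz":-0.12,"dx":0,"dy":0.0002,"dz":-0.0003,"jaw":0.0},{"rx":0,"ry":0,"rz":-0.12,"dx":0,"dy":0.0002,"dz":-0.0003,"jaw":0.0}]'; python3 -c "
from station import bot;s=bot.state();print(s['eef_pos'],s['wrist_force'],s['moment'],s['joint_positions'][5])"
python3 -m handwheel '[{"rx":0,"ry":0,"rz":-0.06,"dx":0,"dy":0.0001,"dz":-0.0001,"jaw":0.0},{"rx":0,"ry":0,"rz":-0.12,"dx":0,"dy":0.0002,"dz":-0.0003,"jaw":0.0},{"rx":0,"ry":0,"rz":-0.12,"dx":0,"dy":0.0002,"dz":-0.0003,"jaw":0.0}]'; python3 -c "
from station import bot;s=bot.state();print(s['eef_pos'],s['wrist_force'],s['moment'],s['joint_positions'][5])"
```

```text
time: 11.3
eef_pos: [0.5938, 0.0582, 0.1334]
ee_rot: [0.675, 0.737, 0.0, 0.0]
wrist_force: [0.7, 1.6, 2.3]
grip_width: 0.399
[0.59376987 0.05818967 0.13335894] [0.74551697 1.62589338 2.29531807] [ 0.04123197 -0.07967038  0.00377601] -0.1766556470098382
time: 11.6
eef_pos: [0.5933, 0.0584, 0.1329]
ee_rot: [0.63, 0.776, -0.0, -0.0]
wrist_force: [0.8, -0.0, -0.8]
grip_width: 0.401
[0.59332176 0.05839071 0.13287806] [ 0.81938402 -0.02695258 -0.83078193] [ 0.03237321 -0.12855156  0.02545593] -0.29621320085104236
```

The force fell to the free value (−0.8 N), so the pins have dropped off the ledge starts. Lowering into the gaps.

```bash
python3 -m handwheel '[{"rx":0,"ry":0,"rz":0,"dx":0,"dy":0,"dz":0.001,"jaw":0.0},{"rx":0,"ry":0,"rz":0,"dx":0,"dy":0,"dz":0.002,"jaw":0.0},{"rx":0,"ry":0,"rz":0,"dx":0,"dy":0,"dz":0.003,"jaw":0.0},{"rx":0,"ry":0,"rz":0,"dx":0,"dy":0,"dz":0.003,"jaw":0.0}]'; python3 -c "
from station import bot;s=bot.state();print(s['eef_pos'],s['wrist_force'],s['moment'],s['joint_positions'][5])"
```

```text
time: 12.0
eef_pos: [0.5934, 0.0583, 0.1301]
ee_rot: [0.629, 0.777, -0.0, -0.0]
wrist_force: [-0.1, -0.0, -0.8]
grip_width: 0.399
[0.59338907 0.05829101 0.13007654] [-0.11689314 -0.04516007 -0.76059168] [ 0.02134125 -0.03254519  0.00942828] -0.29810540262399166
```

```bash
python3 -m handwheel '[{"rx":0,"ry":0,"rz":0,"dx":0,"dy":0,"dz":0.001,"jaw":0.0},{"rx":0,"ry":0,"rz":0,"dx":0,"dy":0,"dz":0.002,"jaw":0.0},{"rx":0,"ry":0,"rz":0,"dx":0,"dy":0,"dz":0.003,"jaw":0.0},{"rx":0,"ry":0,"rz":0,"dx":0,"dy":0,"dz":0.0038,"jaw":0.0},{"rx":0,"ry":0,"rz":0,"dx":0,"dy":0,"dz":0.0038,"jaw":0.0}]'; python3 -c "
from station import bot;s=bot.state();print(s['eef_pos'],s['wrist_force'],s['moment'],s['joint_positions'][5])"
```

```text
time: 12.5
eef_pos: [0.5937, 0.0583, 0.1267]
ee_rot: [0.629, 0.777, 0.0, 0.0]
wrist_force: [-0.2, -0.4, -0.2]
grip_width: 0.4
[0.59374087 0.05827404 0.12672522] [-0.15260959 -0.37442675 -0.20360997] [-0.03603675  0.0417587  -0.00317769] -0.29892110123160553
```

Depth is 28.4 mm with light floor contact, so the pins are at the thread start. Now screwing clockwise and following the thread down.

```bash
python3 -m handwheel '[{"rx":0,"ry":0,"rz":0.1,"dx":0,"dy":-0.00015,"dz":0.0004,"jaw":0.0},{"rx":0,"ry":0,"rz":0.2,"dx":0,"dy":-0.0003,"dz":0.0008,"jaw":0.0},{"rx":0,"ry":0,"rz":0.3,"dx":0.00007,"dy":-0.00044,"dz":0.0012,"jaw":0.0},{"rx":0,"ry":0,"rz":0.3,"dx":0.00007,"dy":-0.00044,"dz":0.0012,"jaw":0.0}]'; python3 -c "
from station import bot;s=bot.state();print(s['eef_pos'],s['wrist_force'],s['moment'],s['joint_positions'][5])"
python3 -m handwheel '[{"rx":0,"ry":0,"rz":0.1,"dx":0,"dy":-0.00015,"dz":0.0003,"jaw":0.0},{"rx":0,"ry":0,"rz":0.2,"dx":0,"dy":-0.0003,"dz":0.0006,"jaw":0.0},{"rx":0,"ry":0,"rz":0.3,"dx":0.00007,"dy":-0.00044,"dz":0.0009,"jaw":0.0},{"rx":0,"ry":0,"rz":0.3,"dx":0.00007,"dy":-0.00044,"dz":0.0009,"jaw":0.0}]'; python3 -c "
from station import bot;s=bot.state();print(s['eef_pos'],s['wrist_force'],s['moment'],s['joint_positions'][5])"
```

```text
time: 12.9
eef_pos: [0.5934, 0.0582, 0.1258]
ee_rot: [0.739, 0.674, 0.0, 0.0]
wrist_force: [-0.5, -0.1, -0.1]
grip_width: 0.399
[0.59344434 0.05824577 0.12576071] [-0.53132896 -0.12880843 -0.10432653] [-0.01597835 -0.00948694  0.02522427] 0.0018461933974661207
time: 13.3
eef_pos: [0.593, 0.0584, 0.1248]
ee_rot: [0.83, 0.557, 0.0, 0.0]
wrist_force: [-0.3, 0.2, 0.5]
grip_width: 0.396
[0.59297638 0.05835046 0.12479703] [-0.28470271  0.18875633  0.47850507] [-0.02339881  0.04323022 -0.05066984] 0.29948137559677374
```

```bash
python3 -m handwheel '[{"rx":0,"ry":0,"rz":0.1,"dx":0,"dy":-0.00015,"dz":0.0003,"jaw":0.0},{"rx":0,"ry":0,"rz":0.2,"dx":0,"dy":-0.0003,"dz":0.0006,"jaw":0.0},{"rx":0,"ry":0,"rz":0.3,"dx":0.00007,"dy":-0.00044,"dz":0.0008,"jaw":0.0},{"rx":0,"ry":0,"rz":0.3,"dx":0.00007,"dy":-0.00044,"dz":0.0008,"jaw":0.0}]'; python3 -c "
from station import bot;s=bot.state();print(s['eef_pos'],s['wrist_force'],s['moment'],s['joint_positions'][5])"
python3 -m handwheel '[{"rx":0,"ry":0,"rz":0.1,"dx":0,"dy":-0.00015,"dz":0.0003,"jaw":0.0},{"rx":0,"ry":0,"rz":0.2,"dx":0,"dy":-0.0003,"dz":0.0006,"jaw":0.0},{"rx":0,"ry":0,"rz":0.3,"dx":0.00007,"dy":-0.00044,"dz":0.0008,"jaw":0.0},{"rx":0,"ry":0,"rz":0.3,"dx":0.00007,"dy":-0.00044,"dz":0.0008,"jaw":0.0}]'; python3 -c "
from station import bot;s=bot.state();print(s['eef_pos'],s['wrist_force'],s['moment'],s['joint_positions'][5])"
```

```text
time: 13.7
eef_pos: [0.5925, 0.0586, 0.1239]
ee_rot: [0.904, 0.428, 0.0, 0.0]
wrist_force: [-0.1, 0.4, 0.2]
grip_width: 0.405
[0.59254468 0.05856063 0.12392323] [-0.11166681  0.39157646  0.16897304] [-0.06122521  0.0146245   0.00119989] 0.5982952036206499
time: 14.1
eef_pos: [0.5922, 0.0589, 0.123]
ee_rot: [0.958, 0.288, -0.0, 0.0]
wrist_force: [1.5, -0.8, -0.1]
grip_width: 0.397
[0.59216662 0.05889466 0.12304516] [ 1.46024007 -0.81937734 -0.11168847] [-0.05180355  0.05814509 -0.01446312] 0.8978471435761396
```

```bash
python3 -m handwheel '[{"rx":0,"ry":0,"rz":0.1,"dx":0,"dy":-0.00015,"dz":0.0003,"jaw":0.0},{"rx":0,"ry":0,"rz":0.2,"dx":0,"dy":-0.0003,"dz":0.0006,"jaw":0.0},{"rx":0,"ry":0,"rz":0.3,"dx":0.00007,"dy":-0.00044,"dz":0.0009,"jaw":0.0},{"rx":0,"ry":0,"rz":0.3,"dx":0.00007,"dy":-0.00044,"dz":0.0009,"jaw":0.0}]'; python3 -c "
from station import bot;s=bot.state();print(s['eef_pos'],s['wrist_force'],s['moment'],s['joint_positions'][5])"
python3 -m handwheel '[{"rx":0,"ry":0,"rz":0.07,"dx":0,"dy":-0.0001,"dz":0.0002,"jaw":0.0},{"rx":0,"ry":0,"rz":0.12,"dx":0,"dy":-0.0002,"dz":0.0004,"jaw":0.0},{"rx":0,"ry":0,"rz":0.12,"dx":0,"dy":-0.0002,"dz":0.0004,"jaw":0.0},{"rx":0,"ry":0,"rz":0.12,"dx":0,"dy":-0.0002,"dz":0.0004,"jaw":0.0}]'; python3 -c "
from station import bot;s=bot.state();print(s['eef_pos'],s['wrist_force'],s['moment'],s['joint_positions'][5])"
```

```text
time: 14.5
eef_pos: [0.5921, 0.0593, 0.1222]
ee_rot: [0.99, 0.142, 0.0, 0.0]
wrist_force: [0.0, 1.4, -0.5]
grip_width: 0.404
[0.59207099 0.05932611 0.12216892] [ 0.02725562  1.38357897 -0.48613398] [-0.03284645 -0.07416167  0.00207537] 1.197872201954991
time: 14.9
eef_pos: [0.592, 0.0595, 0.1218]
ee_rot: [0.997, 0.083, 0.0, 0.0]
wrist_force: [-0.1, 0.4, -0.3]
grip_width: 0.402
[0.59195682 0.05949586 0.12180838] [-0.07325031  0.41123052 -0.26777586] [-0.01528543  0.00057431  0.07096214] 1.3178085811728797
```

```bash
python3 -m handwheel '[{"rx":0,"ry":0,"rz":0.06,"dx":0,"dy":-0.0001,"dz":0.0001,"jaw":0.0},{"rx":0,"ry":0,"rz":0.12,"dx":0,"dy":-0.0002,"dz":0.0002,"jaw":0.0},{"rx":0,"ry":0,"rz":0.12,"dx":0,"dy":-0.0002,"dz":0.0002,"jaw":0.0},{"rx":0,"ry":0,"rz":0.12,"dx":0,"dy":-0.0002,"dz":0.0002,"jaw":0.0}]'; python3 -c "
from station import bot
import time
s=bot.state();print(s['eef_pos'],s['wrist_force'],s['moment'],s['joint_positions'][5])"
```

```text
time: 15.3
eef_pos: [0.5919, 0.0596, 0.1216]
ee_rot: [1.0, 0.022, -0.0, 0.0]
wrist_force: [0.0, -0.7, 0.3]
grip_width: 0.399
[0.5918567  0.05958567 0.12155872] [ 0.04229869 -0.72271917  0.30959958] [-0.19673285  0.10373487  0.17445848] 1.4395103131434168
```

```bash
python3 -m handwheel '[{"rx":0,"ry":0,"rz":0.03,"dx":0,"dy":0,"dz":0,"jaw":0.0},{"rx":0,"ry":0,"rz":0.04,"dx":0,"dy":0,"dz":0,"jaw":0.0},{"rx":0,"ry":0,"rz":0.04,"dx":0,"dy":0,"dz":0,"jaw":0.0}]'
python3 - <<'E'
from h import *
m=[]
for i in range(3):
    s=bot.state();m.append(np.r_[s["wrist_force"],s["moment"]]);im=bot.snapshot("side")
cv2.imwrite("pics/side8.png",im);print(np.array(m).round(3),s["eef_pos"],s["joint_positions"][5])
p=proj(bot.calibration("side"),[.5927,.0598,.12]).astype(int)
cv2.imwrite("pics/home.png",cv2.resize(im[p[1]-25:p[1]+35,p[0]-30:p[0]+30],(500,500),interpolation=2))
E
```

```text
time: 15.6
eef_pos: [0.5919, 0.0596, 0.1215]
ee_rot: [1.0, 0.001, -0.0, 0.0]
wrist_force: [-0.2, -0.7, 1.6]
grip_width: 0.404
[[-0.204 -0.725  1.625 -0.215  0.088  0.295]
 [-1.11  -0.993  0.785 -0.187  0.098  0.309]
 [-0.587 -1.639  0.765 -0.308  0.12   0.198]] [0.59187401 0.05965215 0.12152179] 1.4818444310189622
```

View pics/home.png

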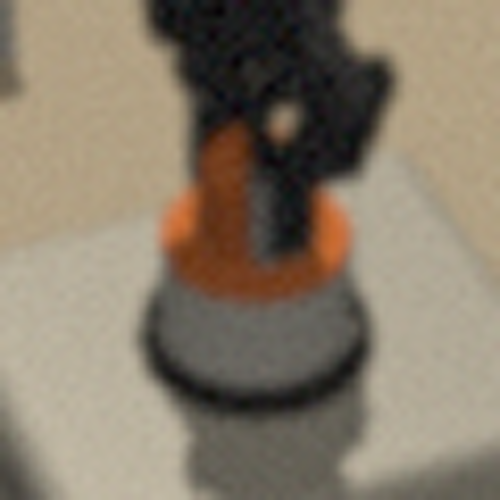

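The flange sits on the neck's rim with no visible gap. The moment is about 0.26 N m, so the twist is about 0.17 rad: firm at the stops. Releasing and retreating straight up.

```bash
python3 -m handwheel '[{"rx":0,"ry":0,"rz":0,"dx":0,"dy":0,"dz":0,"jaw":0.04},{"rx":0,"ry":0,"rz":0,"dx":0,"dy":0,"dz":0,"jaw":0.05},{"rx":0,"ry":0,"rz":0,"dx":0,"dy":0,"dz":0,"jaw":0.06},{"rx":0,"ry":0,"rz":0,"dx":0,"dy":0,"dz":0,"jaw":0.06},{"rx":0,"ry":0,"rz":0,"dx":0,"dy":0,"dz":-0.01,"jaw":0.06},{"rx":0,"ry":0,"rz":0,"dx":0,"dy":0,"dz":-0.03,"jaw":0.06},{"rx":0,"ry":0,"rz":0,"dx":0,"dy":0,"dz":-0.06,"jaw":0.06},{"rx":0,"ry":0,"rz":0,"dx":0,"dy":0,"dz":-0.1,"jaw":0.06},{"rx":0,"ry":0,"rz":0,"dx":0,"dy":0,"dz":-0.115,"jaw":0.06},{"rx":0,"ry":0,"rz":0,"dx":0,"dy":0,"dz":-0.115,"jaw":0.06}]'
python3 - <<'E'
from h import *
s=bot.state();w=bot.snapshot("wrist");c=bot.calibration("wrist");a=bot.snapshot("side");cv2.imwrite("pics/w9.png",w);cv2.imwrite("pics/side9.png",a)
p=proj(bot.calibration("side"),[.5927,.0598,.12]).astype(int)
B=cv2.resize(a[p[1]-30:p[1]+40,p[0]-26:p[0]+26],(312,420),interpolation=2)
cv2.imwrite("pics/end.png",cv2.resize(np.hstack([w,B]),(800,385)))
print(s["eef_pos"],s["wrist_force"])
for nm,z,r in(("top",.147,.018),("flange",.117,.031)):print(nm,circ(c,w,z,[.5925,.06],r,.0015))
E
```

```text
time: 16.75
eef_pos: [0.5936, 0.0597, 0.2406]
ee_rot: [1.0, 0.0, 0.004, 0.0]
wrist_force: [1.2, 0.4, -0.8]
grip_width: 0.703
[0.59364576 0.05965179 0.24060208] [ 1.16018384  0.35449671 -0.79439511]
top (array([0.59194802, 0.06148031]), np.float64(0.01802953292414724), 187, 33)
flange (array([0.59315467, 0.06040636]), np.float64(0.03035816939396579), 318, 36)
```

View pics/end.png

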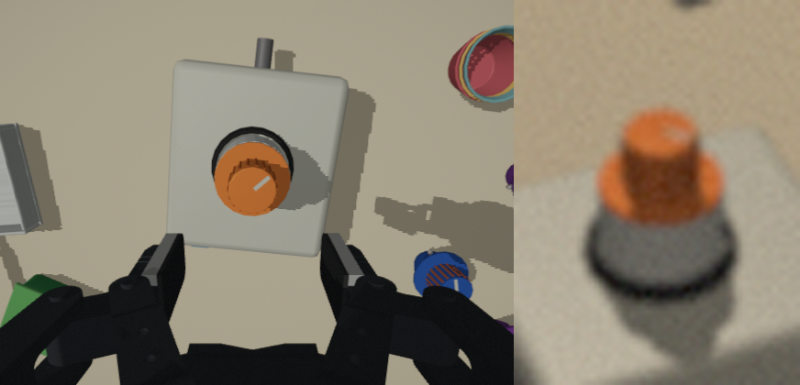

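The plug sits upright with its flange on the neck's rim. The gripper is clear and nothing else is disturbed. Handing in.

```bash
python3 -c "
from station import bot;print(bot.job_done(),bot.state()['time'])"
```

```text
the job is handed in; nothing more can be done
the job is handed in; nothing more can be done
```

I screwed the orange plug into the tank neck until it was home, let go and handed the job in at about 17 s. No verdict was reported.

- **Finding the thread:** I turned it back about 36° under 3–5 N until the upward force fell to its free value. It then went down without resistance until it touched lightly at about 28 mm foot depth, against 27.7 mm stated for the gap floors.
- **Screwing home:** I turned it about 100° clockwise, following the thread down, until the turning moment rose. It ended at about 0.2–0.3 N m, which is about 0.13–0.2 rad of neck twist by the stated spring. The highest upward force I read means about 4 mm of neck press, under the 9 mm limit.
- **Last checks:** The final pictures show the plug upright with its flange on the rim with no visible gap. The gripper was about 12 cm above its release height and touching nothing. I moved only the plug. The pan, mould, cups and ladle were not individually re-measured.
- **Disagreements:**
  - The wrist-camera fits of knob top and flange differed by about 1.5 mm. The offset was there before I gripped the plug, so I took it as calibration bias, not tilt.
  - The measured end depth came out roughly 1 mm deeper than the nominal 32 mm, allowing for neck press.
  - The last moment readings before release were noisy, between 0.20 and 0.31 N m, so the high end would be slightly over 0.2 rad of twist.

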